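# Fit the sizing ring and hold the bayonet bell half-turned

## Robot

A 6-joint arm with a two-finger parallel gripper is mounted at the origin on the work surface. World frame = base frame: x ahead of the robot, y to its left, z up, the work surface at z = 0. Lengths are in m, angles in rad, forces in N, time in s.
With the tool pointing down it reaches from about 0.35 to 0.875 m from the base axis. Payload 4.2 kg.
Tool frame: the origin (TCP) lies midway between the tips of the shut fingers; the grasp point (between the pads) lies behind it (robot.tcp_to_grasp is the z of the grasp point in the tool frame, in m); z points along the fingers, y is the line along which they close (so a half turn about z gives the same grasp; the last joint's range is limited). The gripper opens to 87 mm and grips with 3 to 60 N. Pads are 19 mm wide; open, the fingers measure 117 mm over their backs; the gripper's body (75 mm by 190 mm) begins 51 mm behind the grasp point.
Start: joints at [1.425, 0.385, 0.008, 0, -1.194, -0.259], TCP at [0.246, 0.574, 0.191] pointing down, gripper open.
Joint ranges: [-3.14, 3.14], [-1.21, 2.06], [-1.07, 1.41], [-3.16, 2.05], [-2.99, -0.16], [-3.1, 3.1]. Speed limits (rad/s): [2.79, 2.79, 3.14, 3.14, 3.14, 3.14].

## Interface

Orientations are given as a 3x3 rotation matrix whose columns are the frame's x, y, z axes.
In Python, from cell import robot gives the robot as it stands.
- The arm moves only by the shell command python3 -m pendant 'ROWS'. ROWS is JSON, a list of rows, each an object of numbers: "hand": the closure in counts, from 0 (fully open) to 255 (shut); "x", "y", "z": the shift along the tool's x, y, z scaled (see below); "ax", "ay", "az": the turn, a rotation vector about the tool's x, y, z scaled (see below). In form: [{"hand": .., "x": .., "y": .., "z": .., "ax": .., "ay": .., "az": ..}, ...]. A call has 1 to 20 rows; each row shifts and turns the commanded pose from where the row before left it, along the tool's axes as they then stand; what a row does not reach is not made up. The controller multiplies each number of a shift by 0.03 m and each number of a turn by 0.08 rad. A row lasts 1/8 s, in which the tool goes at most 62.5 mm and 10.7 degrees, less where a joint would pass 70% of its speed; a pose out of reach is approached as far as the arm can. A call with a number of a shift or a turn outside -1 to 1 is refused whole. A call with a gripper value outside its range is refused whole. The fingers move at their own pace and stop on an object; the grip force is fixed at half the most. Time passes only in rows, so rows that do not move let the fingers close. It gives the time, the measured TCP pose, the force, the opening and the grip force at its end, in the units of the state.
- robot.read_state(): the state, without advancing time (a new reading comes with each control period).
- robot.read_camera(name): name is "side" or "top"; returns a dict with "pixels" (384x512x3 uint8, red, green, blue), "vfov" (degrees; the focal length in pixels is half the picture's height over the tangent of half this angle, whatever the lens; pixels are square), "cx", "cy" (the principal point, pixels), "k1" (the pictures are not rectified: a ray, as slopes to the right and down, at radius r is drawn at 1 + k1 r^2 times it, then the intrinsics apply), "position" and "orientation" of the camera in the world. Camera axes: x right, y down, z forward; pixel columns grow to the right and rows downward; lengths in m; the calibration is good to about 2 mm. A picture is of the moment at which its call begins. There is no depth.
- robot.hand_in(): hands the job in; it is judged then, once.
The state is a dict: "time": time; "qpos": joint angles; "qvel": joint speeds; "tau": joint torques, N m; "tool_pos": TCP position; "tool_rot": TCP orientation; "contact_force": force on the tool from outside, world axes, zero at the start; "wrist_torque": the same for the moment, N m; "gripper_width": finger opening in m; "gripper_force": force on a finger pad.
Only numpy, scipy, OpenCV 4.12 (cv2) and the standard library are available. Lean on these libraries where they do the work, as an engineer would, in place of code of your own. Each camera call takes 0.05 s, during which the arm holds its last target. There are 200 camera calls.

## Task

Seat the chrome cork-sizing ring fully home, flat and square, in the square pocket of the red corking head. Then lower the bell over it with its two lugs through the collar's slots (green marks), twist it clockwise seen from above until its bar points at the white marks, halfway to the lock, without letting it click into the lock, and finish while still gripping the bell by its bar and holding it there, down in the collar. Leave the two bottles and the tamping dowel where they stand.

Things in the scene. Friction and masses are not known exactly. Their poses are not given: they have to be found in the camera images.
- head: Corking head, fixed: red iron block 124 x 124 x 40 mm with a round collar on top (outer dia 112, rim top at z = 54 mm). Origin: centre of underside, z up. Square pocket in the block's top: 47.5 mm wide along x and y, 8 mm deep (floor z = 32 mm). Collar: steel lip, inner dia 80, z = 49 to 54 mm, over a groove of dia 96, z = 40 to 49 mm. Marks on the rim: green slots, white halfway, black lock.
- ring_mid (a point): Loose chrome sizing ring standing on its square foot (44 x 44 x 8 mm, sides along its x and y); above it a round tube, outer dia 28 mm, up to 58 mm above the underside; about 0.18 kg. Point: on its axis, 29 mm above the underside; z up. Seated, this point is 61 mm above the head's underside and the tube stands 36 mm above the collar rim, to be gripped there.
- bell_bar (a point): Loose stainless bell, mouth down, 0.35 kg: skirt outer dia 75, wall 4, 53 mm deep inside; flat crown 58 mm above its rim carries a dark grip bar 54 long (along its x), 16 thick, 32 mm tall. Point: centre of the bar, 74 mm above the rim; z up. Seated on the block's top it is 114 mm above the head's underside. It turns there with light friction.
- bell_lug (a point): Point on the bell's +x brass lug, 42 mm from its axis, 3 mm above its rim. Two alike lugs, on the bell's +x and -x, in line with the bar: 13 mm wide, 6 mm tall, at the very bottom of the skirt, 91 mm across both. Either lug fits either slot.
- slot_a (a point): Point on the head's +x axis, 42 mm from the head's axis, 54 mm above its underside: middle of a slot in the lip, about 20 mm wide, open down to the block's top; a green mark on the rim just outside it.
- slot_b (a point): Middle of the other slot, the same on the head's -x axis.
- half_a (a point): White mark, halfway: 40 degrees clockwise (seen from above) from slot_a, 42 mm from the head's axis, 54 mm above its underside. The bell turns only clockwise from the slots; a spring pin begins to resist about 12 degrees past this mark.
- half_b (a point): White mark, halfway: 40 degrees clockwise from slot_b, opposite half_a.
- lock_a (a point): Black mark, the lock: 80 degrees clockwise from slot_a, 42 mm from the head's axis; here the bell has clicked past the pin and stops.
- lock_b (a point): Black mark, the lock: 80 degrees clockwise from slot_b, opposite lock_a.
- bottle_a_mid (a point): Squat amber glass bottle, diameter 80 mm, 150 mm tall, standing loose; to be left alone. Point on its axis half-way up.
- bottle_b_mid (a point): Squat amber glass bottle, diameter 80 mm, 150 mm tall, standing loose; to be left alone. Point on its axis half-way up.
- dowel_mid (a point): Beech tamping dowel standing loose on its foot, foot diameter 44 mm, 120 mm tall; to be left alone. Point on its axis half-way up.
Not all that is in view belongs to the job. Leave any purple look-alike of the part that bears bell_bar alone. Several things look just like the part that bears ring_mid: the one meant starts nearest to the robot's base.

How it is judged:
By the outcome, as a careful person would: the job done as asked, in the order asked, and still so for the second after the job is handed in, while the arm keeps its last pose, push and grip.
It also fails if it takes over 72 s, if anything falls off the work surface, if the arm or the gripper's body presses on something with over 40 N, if the wrist force passes 120 N, or if a joint passes its speed limit or range.

## Working session

There is one attempt and no reset: what is moved stays moved. The work goes in short steps, Python scripts to look and compute and a shell command to move; the robot and the scene stay as the last step left them, time stands still between calls to the robot, and variables do not carry over. Pictures are saved under pics/ and viewed, at most 10 in all, crops included, and the job is handed in when it is done.

```bash
mkdir -p pics; ls; cat > h.py <<'E'
import numpy as np, cv2
from cell import robot
def cam(n):
    c=robot.read_camera(n); c['pixels']=np.array(c['pixels'],np.uint8); c['position']=np.array(c['position']); c['orientation']=np.array(c['orientation']).reshape(3,3)
    c['f']=c['pixels'].shape[0]/2/np.tan(np.radians(c['vfov'])/2); return c
def ray(c,u,v):
    d=np.array([(u-c['cx'])/c['f'],(v-c['cy'])/c['f']]); s=d.copy()
    for _ in range(30): s=d/(1+c['k1']*(s@s))
    return c['orientation']@np.array([s[0],s[1],1.])
def onz(c,u,v,z):
    r=ray(c,u,v); return c['position']+r*(z-c['position'][2])/r[2]
def proj(c,p):
    q=c['orientation'].T@(np.array(p)-c['position']); s=q[:2]/q[2]; s=s*(1+c['k1']*(s@s)); return c['f']*s+[c['cx'],c['cy']]
def tri(c1,p1,c2,p2):
    A=[];b=[]
    for c,p in((c1,p1),(c2,p2)):
        r=ray(c,*p); r/=np.linalg.norm(r); M=np.eye(3)-np.outer(r,r); A.append(M); b.append(M@c['position'])
    return np.linalg.lstsq(np.vstack(A),np.hstack(b),rcond=None)[0]
def save(c,fn,box=None,s=1):
    im=c['pixels']
    if box: im=im[box[1]:box[3],box[0]:box[2]]
    cv2.imwrite('pics/'+fn,cv2.resize(im[:,:,::-1],None,fx=s,fy=s,interpolation=cv2.INTER_CUBIC))
E
python3 - <<'E'
from h import *
for n in('top','side'):
    c=cam(n); save(c,n+'0.png',s=1.5); print(n,c['vfov'],c['cx'],c['cy'],c['k1'],c['position'],c['orientation'])
s=robot.read_state(); print(s, robot.tcp_to_grasp)
E
```

```text
pics
top 47.66151238018329 253.4698752810399 192.8291191112588 -0.09603712855707854 [0.44679141 0.00624632 1.23167886] [[-0.016293   -0.99267076  0.11974678]
 [-0.99986635  0.01601383 -0.00329332]
 [ 0.00135158 -0.11978444 -0.992799  ]]
side 42.096133041492536 261.2212388026844 188.14257923688595 0.023992100227792232 [ 0.40241357 -1.12997272  1.19002867] [[ 0.98166557 -0.13921519  0.13019921]
 [-0.19026417 -0.67445456  0.7133797 ]
 [-0.01149984 -0.72507254 -0.68857648]]
{'time': 0.1, 'qpos': array([ 1.42460784e+00,  3.85468030e-01,  6.75680825e-03, -4.21939485e-04,
       -1.19406598e+00, -2.58622359e-01]), 'qvel': array([ 0.00064633, -0.00204518,  0.00279817,  0.00151795, -0.00109312,
        0.00013254]), 'tau': array([-4.01108991e-04, -3.91692066e+01,  1.87935001e+01,  4.23196301e+00,
        1.34497249e-02, -7.32639660e-05]), 'tool_pos': array([0.24589191, 0.57391869, 0.18987583]), 'tool_rot': array([[ 9.19115655e-01, -3.93987253e-01, -6.76711555e-04],
       [-3.93987814e-01, -9.19113694e-01, -1.90256507e-03],
       [ 1.27611529e-04,  2.01529345e-03, -9.99997961e-01]]), 'contact_force': array([ 0.35021252, -0.32956272,  0.23885821]), 'wrist_torque': array([-0.01825656, -0.03566927, -0.03751543]), 'gripper_force': 0.0, 'gripper_width': 0.0865927157525383} -0.0187
```

View pics/top0.png

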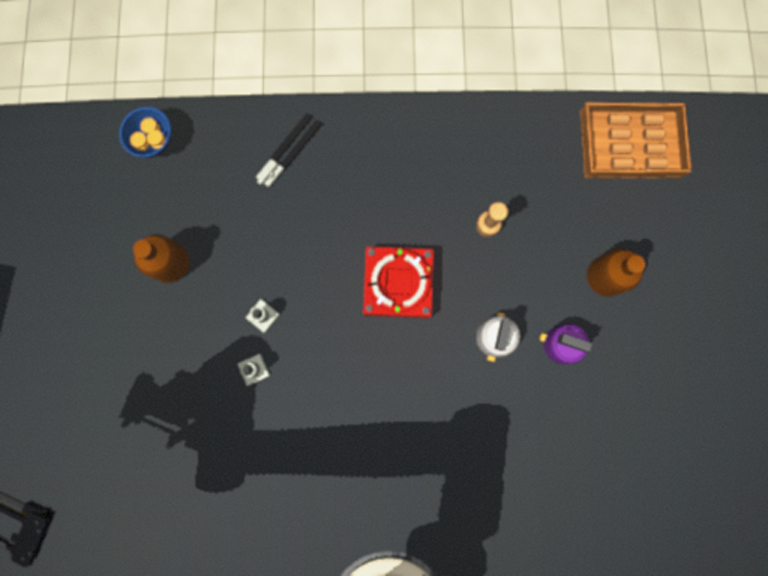

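View pics/side0.png

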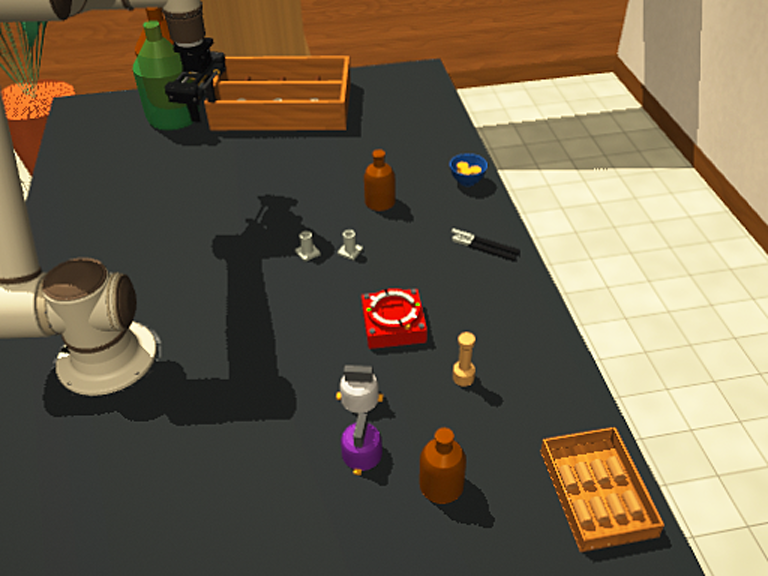

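Top picture (1.5x pixels): rings at (254,370) and (262,315), white bell at (498,337), purple look-alike at (568,343), and head at (399,282). Ring candidates are those two. By the image direction (up = +x), the one at (254,370) should be nearer the base, and I'll check this in numbers and a crop.

```bash
python3 - <<'E'
from h import *
t=cam('top'); s=cam('side')
im=t['pixels']
A=im[195:265,150:200]; B=im[160:215,240:292]; C=im[205:245,310:355]
def up(a): return cv2.resize(a,(380,int(380*a.shape[0]/a.shape[1])),interpolation=cv2.INTER_CUBIC)[:,:,::-1]
tiles=[cv2.resize(up(a),(266,300) if i==0 else (266,280)) for i,a in enumerate((A,B,C))]
H=300; cv=np.zeros((300,800,3),np.uint8)
for i,a in enumerate(tiles): cv[:a.shape[0],i*266:i*266+266]=a
cv2.imwrite('pics/crop1.png',cv)
def blobs(m,mn=5):
    n,l,st,ce=cv2.connectedComponentsWithStats(m.astype(np.uint8)); return [(st[i][:5].tolist(),ce[i].round(2).tolist()) for i in range(1,n) if st[i][4]>=mn]
for nm,c in(('top',t),('side',s)):
    p=c['pixels'].astype(int); r,g,b=p[...,0],p[...,1],p[...,2]
    mx=p.max(2);mn=p.min(2)
    box=np.zeros(r.shape,bool)
    if nm=='top': box[130:260,140:380]=1
    else: box[130:320,170:330]=1
    print(nm,'green',blobs((g>1.4*r)&(g>90)&(g>1.5*b)&box,2))
    print('red',blobs((r>120)&(g<70)&(b<70)&box,100))
    print('white/grey',blobs((mn>90)&(mx-mn<45)&box,8))
    print('brass',blobs((r>130)&(g>95)&(b<90)&(r-b>70)&box,3))
for uv in((254/1.5,370/1.5),(262/1.5,315/1.5)): q=onz(t,*uv,.01); print(q,np.hypot(q[0],q[1]))
E
```

```text
top green [([266, 167, 2, 3, 4], [266.25, 167.75]), ([264, 205, 2, 2, 4], [264.5, 205.5])]
red [([242, 164, 47, 48, 1432], [264.75, 188.32])]
white/grey [([246, 167, 3, 3, 8], [247.12, 167.88]), ([248, 171, 14, 32, 125], [253.22, 187.43]), ([269, 171, 14, 32, 113], [277.27, 185.8]), ([163, 199, 23, 24, 284], [174.15, 210.41]), ([245, 204, 3, 3, 8], [245.88, 205.12]), ([283, 205, 3, 4, 9], [283.89, 206.67]), ([317, 211, 30, 28, 622], [331.51, 224.41]), ([375, 223, 5, 7, 26], [377.19, 225.88]), ([159, 236, 21, 21, 236], [169.14, 246.34])]
brass [([323, 141, 11, 11, 50], [326.7, 147.04]), ([318, 148, 10, 9, 16], [321.25, 153.38]), ([265, 166, 4, 4, 10], [266.2, 167.3]), ([284, 178, 3, 3, 7], [285.0, 178.71]), ([263, 204, 4, 5, 13], [264.38, 206.0]), ([332, 209, 3, 1, 3], [333.0, 209.0]), ([360, 222, 5, 6, 21], [361.62, 224.43]), ([325, 238, 5, 3, 11], [326.91, 239.18])]
side green [([277, 202, 2, 2, 3], [277.67, 202.67]), ([245, 206, 3, 1, 3], [246.0, 206.0])]
red [([241, 192, 44, 40, 981], [262.39, 213.04]), ([298, 293, 10, 19, 104], [302.71, 303.02])]
white/grey [([225, 153, 17, 20, 1
[... 153 characters left out ...]
 ([247, 196, 11, 9, 35], [251.09, 198.94]), ([267, 206, 11, 9, 26], [272.62, 210.5]), ([249, 209, 17, 7, 30], [256.77, 213.0]), ([230, 244, 18, 4, 66], [237.95, 245.64]), ([227, 250, 24, 42, 537], [238.88, 266.06])]
brass [([277, 201, 3, 3, 5], [278.2, 202.2]), ([244, 205, 3, 3, 5], [244.8, 205.6]), ([271, 216, 2, 3, 5], [271.4, 216.8]), ([309, 221, 8, 12, 26], [312.5, 227.46]), ([305, 222, 5, 8, 10], [306.3, 226.2]), ([302, 231, 15, 26, 172], [309.63, 245.63]), ([224, 261, 3, 5, 14], [225.07, 263.14]), ([252, 263, 3, 4, 11], [253.09, 264.64]), ([235, 313, 6, 3, 15], [237.67, 313.93])]
[0.4459897  0.24043926 0.01      ] 0.5066733184632223
[0.54886506 0.22566579 0.01      ] 0.5934457862489247
```

View pics/crop1.png

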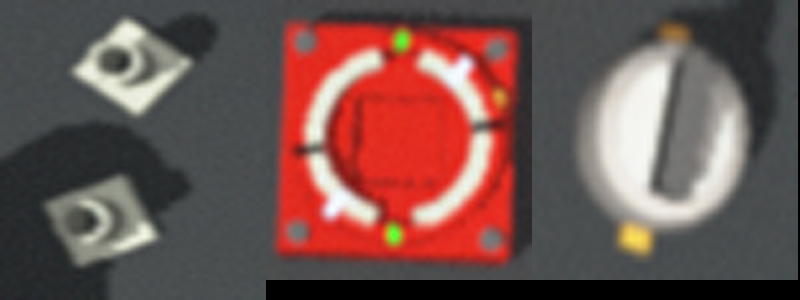

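The crop shows two identical rings; the target is the shaded lower one at about pixel (169,246), 0.507 m from the base against 0.593 m. The head has green marks at top and bottom, and the bell is silver with brass lugs. Next, finer measurement.

```bash
cat >> h.py <<'E'
def rect(c,m,box,k=8):
    """min-area rect of largest blob of grey image m>0 within box (float mask image, upsampled)"""
    x0,y0,x1,y1=box
    a=cv2.resize(m[y0:y1,x0:x1].astype(np.float32),None,fx=k,fy=k,interpolation=cv2.INTER_CUBIC)
    cs,_=cv2.findContours((a>0).astype(np.uint8),cv2.RETR_EXTERNAL,cv2.CHAIN_APPROX_NONE)
    q=max(cs,key=cv2.contourArea); r=cv2.minAreaRect(q)
    f=lambda p:(np.array(p)+.5)/k-.5+[x0,y0]
    return f(r[0]),f(cv2.boxPoints(r)),f(q[:,0,:])
def angs(c,P,z):
    W=np.array([onz(c,*p,z)[:2] for p in P]); d=np.roll(W,-1,0)-W
    return W.mean(0),np.hypot(*d.T),np.degrees(np.arctan2(d[:,1],d[:,0]))%90
E
python3 - <<'E'
from h import *
np.set_printoptions(precision=4,suppress=True)
t=cam('top'); s=cam('side')
g=t['pixels'].astype(float)
mn=g.min(2)
for th in(80,95):
  c,P,_=rect(t,mn-th,(152,228,188,264)); print('ring',th,c,angs(t,P,.008))
red=g[...,0]-(g[...,1])-70
c,P,_=rect(t,red,(232,155,300,222)); print('head',P,angs(t,P,.040))
A=onz(t,266.25,167.6,.054);B=onz(t,264.45,205.7,.054);print('green',A,B,(A+B)/2,np.degrees(np.arctan2(*(A-B)[[1,0]])))
S1=onz(s,277.9,202.4,.054);S2=onz(s,245.2,205.8,.054);print('green side',S1,S2,(S1+S2)/2,np.degrees(np.arctan2(*(S1-S2)[[1,0]])))
# bell: lugs, bar
L1=onz(t,333,209.5,.004);L2=onz(t,326.9,239.2,.004);print('lugs',L1,L2,(L1+L2)/2,np.degrees(np.arctan2(*(L1-L2)[[1,0]])))
L1=onz(s,225.07,263.1,.004);L2=onz(s,253.1,264.6,.004);print('lugs side',L1,L2,(L1+L2)/2,np.degrees(np.arctan2(*(L2-L1)[[1,0]])))
sm=s['pixels']; tm=t['pixels']
cv=np.zeros((480,800,3),np.uint8)
for i,(im,b) in enumerate(((tm,(312,204,352,244)),(sm,(218,238,258,278)))): cv[:400,i*400:i*400+400]=cv2.resize(im[b[1]:b[3],b[0]:b[2]],(400,400),interpolation=cv2.INTER_CUBIC)[:,:,::-1]
cv2.imwrite('pics/bell.png',cv[:400])
# ring side centroid
sg=sm.astype(float).min(2); c,P,q=rect(s,sg-80,(190,148,220,178)); print('ring side bbox',q.min(0),q.max(0))
E
```

```text
ring 80 [168.8434 246.4092] (array([0.4468, 0.2422]), array([0.0494, 0.0498, 0.0492, 0.0498]), array([23.2818, 24.186 , 23.2687, 24.4211]))
ring 95 [168.8309 246.3714] (array([0.4469, 0.2423]), array([0.0474, 0.0479, 0.0472, 0.0479]), array([23.5881, 24.4952, 23.5743, 24.7206]))
head [[241.3284 209.6966]
 [243.1561 163.4808]
 [289.3797 165.3088]
 [287.552  211.5247]] (array([ 0.6053, -0.0309]), array([0.1291, 0.1289, 0.1292, 0.1272]), array([87.0029, 86.8014, 86.2568, 86.7906]))
green [ 0.6581 -0.0339  0.054 ] [ 0.5531 -0.0269  0.054 ] [ 0.6056 -0.0304  0.054 ] -3.806160485322394
green side [ 0.657  -0.0291  0.054 ] [ 0.5516 -0.023   0.054 ] [ 0.6043 -0.026   0.054 ] -3.2980239916020455
lugs [ 0.5435 -0.223   0.004 ] [ 0.4598 -0.2027  0.004 ] [ 0.5017 -0.2129  0.004 ] -13.643502537578128
lugs side [ 0.4593 -0.1981  0.004 ] [ 0.5402 -0.2203  0.004 ] [ 0.4998 -0.2092  0.004 ] -15.32025131437837
ring side bbox [196.6875 153.9375] [212.6875 172.9375]
```

View pics/bell.png

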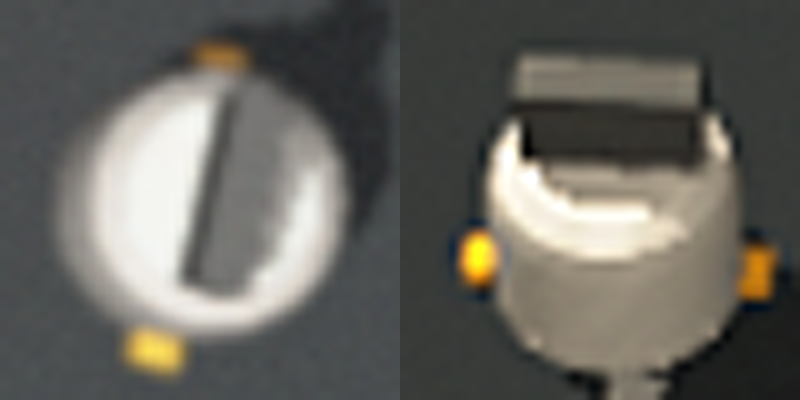

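The bell crop shows the bar tilted about -14° from world x, with brass lugs at either end in both views. Estimates: head (0.605,-0.029) at yaw -3.4°, bell (0.501,-0.211) at yaw -14.5°, ring (0.447,0.242) at yaw 24° mod 90.

```bash
cat >> h.py <<'E'
def to(p,yaw=None,s=None):
    """tool-axis shift (units of 0.03 m) from the measured pose to p at the present yaw; turn units to yaw (deg, of tool x)"""
    s=s or robot.read_state(); R=s['tool_rot']; y=np.degrees(np.arctan2(R[1,0],R[0,0]))
    print('pos',s['tool_pos'].round(4),'yaw',round(y,2),'shift',(R.T@(np.array(p)-s['tool_pos'])/.03).round(3),'az',None if yaw is None else round(-np.radians((yaw-y+180)%360-180)/.08,3))
E
python3 -c "
from h import *
to([.4468,.242,.11],-23.2)"
```

```text
pos [0.2461 0.5743 0.1905] yaw -23.2 shift [10.513  7.543  2.689] az 0.001
```

```bash
python3 -m pendant '[{"hand":70,"x":0.9,"y":0.6},{"hand":70,"x":0.9,"y":0.63},{"hand":70,"x":0.9,"y":0.63},{"hand":70,"x":0.9,"y":0.63},{"hand":70,"x":0.9,"y":0.63},{"hand":70,"x":0.9,"y":0.63},{"hand":70,"x":0.9,"y":0.63},{"hand":70,"x":0.9,"y":0.63},{"hand":70,"x":0.9,"y":0.63},{"hand":70,"x":0.9,"y":0.63},{"hand":70,"x":0.9,"y":0.63},{"hand":70,"x":0.6,"y":0.64,"z":0.7},{"hand":70,"z":1},{"hand":70,"z":1},{"hand":70}]'
python3 - <<'E'
from h import *
to([.4468,.242,.03],-23.2)
t=cam('top');s=cam('side')
im=np.zeros((400,800,3),np.uint8)
for i,(c,b) in enumerate(((t,(144,220,194,270)),(s,(180,130,230,180)))): im[:,i*400:i*400+400]=cv2.resize(c['pixels'][b[1]:b[3],b[0]:b[2]],(400,400),interpolation=cv2.INTER_CUBIC)[:,:,::-1]
cv2.imwrite('pics/above.png',im)
E
```

```text
pos [0.2461 0.5743 0.1905] yaw -23.2 shift [10.513  7.541  5.356] az 0.001invalid input
```

View pics/above.png

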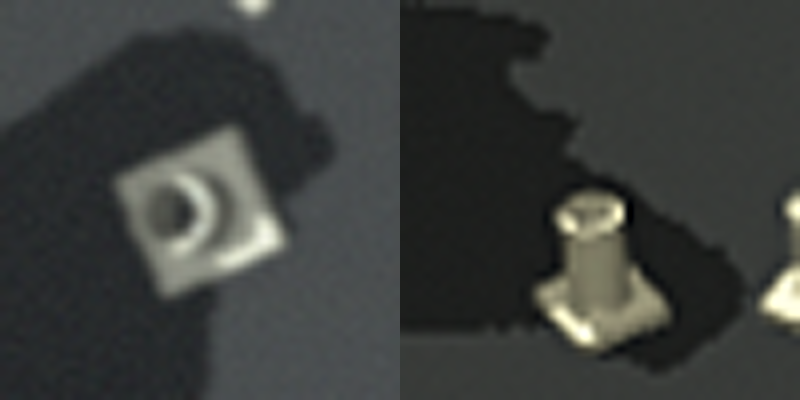

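The arm hasn't moved: the call was refused, probably because every key is required. The crop shows the ring's tube top at about (166,246) in the top view and (204,156.5) in the side view.

```bash
python3 -c "
from h import *
t=cam('top');s=cam('side')
print(tri(t,(166.2,245.7),s,(204,156.2)), onz(t,166.2,245.7,.058),onz(s,204,156.2,.058))"
python3 -m pendant '[{"hand":70,"x":0.9,"y":0.6,"z":0,"ax":0,"ay":0,"az":0},{"hand":70,"x":0.9,"y":0.63,"z":0,"ax":0,"ay":0,"az":0},{"hand":70,"x":0.9,"y":0.63,"z":0,"ax":0,"ay":0,"az":0},{"hand":70,"x":0.9,"y":0.63,"z":0,"ax":0,"ay":0,"az":0},{"hand":70,"x":0.9,"y":0.63,"z":0,"ax":0,"ay":0,"az":0},{"hand":70,"x":0.9,"y":0.63,"z":0,"ax":0,"ay":0,"az":0},{"hand":70,"x":0.9,"y":0.63,"z":0,"ax":0,"ay":0,"az":0},{"hand":70,"x":0.9,"y":0.63,"z":0,"ax":0,"ay":0,"az":0},{"hand":70,"x":0.9,"y":0.63,"z":0,"ax":0,"ay":0,"az":0},{"hand":70,"x":0.9,"y":0.63,"z":0,"ax":0,"ay":0,"az":0},{"hand":70,"x":0.9,"y":0.63,"z":0,"ax":0,"ay":0,"az":0},{"hand":70,"x":0.6,"y":0.64,"z":0.7,"ax":0,"ay":0,"az":0},{"hand":70,"x":0,"y":0,"z":1,"ax":0,"ay":0,"az":0},{"hand":70,"x":0,"y":0,"z":1,"ax":0,"ay":0,"az":0},{"hand":70,"x":0,"y":0,"z":0,"ax":0,"ay":0,"az":0}]'
python3 -c "
from h import *
to([.4468,.242,.03],-23.2)"
```

```text
[0.44891809 0.23871445 0.06313175] [0.44871165 0.23974407 0.058     ] [0.44934562 0.2449372  0.058     ]
time: 2.38
tool_pos: [0.4453, 0.2412, 0.1081]
tool_rot: [[0.919, -0.394, -0.004], [-0.394, -0.919, -0.004], [-0.002, 0.005, -1.0]]
contact_force: [0.7, 0.4, -0.9]
gripper_width: 0.0629
gripper_force: 0.0
pos [0.4453 0.2412 0.1081] yaw -23.22 shift [ 0.04  -0.057  2.603] az -0.005
```

```bash
python3 -m pendant '[{"hand":70,"x":0.05,"y":-0.05,"z":0.8,"ax":0,"ay":0,"az":0},{"hand":70,"x":0,"y":0,"z":0.9,"ax":0,"ay":0,"az":0},{"hand":70,"x":0,"y":0,"z":0.8,"ax":0,"ay":0,"az":0},{"hand":70,"x":0,"y":0,"z":0.1,"ax":0,"ay":0,"az":0},{"hand":255,"x":0,"y":0,"z":0,"ax":0,"ay":0,"az":0},{"hand":255,"x":0,"y":0,"z":0,"ax":0,"ay":0,"az":0},{"hand":255,"x":0,"y":0,"z":0,"ax":0,"ay":0,"az":0},{"hand":255,"x":0,"y":0,"z":0,"ax":0,"ay":0,"az":0},{"hand":255,"x":0,"y":0,"z":0,"ax":0,"ay":0,"az":0},{"hand":255,"x":0,"y":0,"z":-0.6,"ax":0,"ay":0,"az":0},{"hand":255,"x":0,"y":0,"z":-1,"ax":0,"ay":0,"az":0},{"hand":255,"x":0,"y":0,"z":-1,"ax":0,"ay":0,"az":0},{"hand":255,"x":0,"y":0,"z":-1,"ax":0,"ay":0,"az":0},{"hand":255,"x":0,"y":0,"z":0,"ax":0,"ay":0,"az":0}]'
python3 -c "
from h import *
to([.605,-.029,.17],-50.6)"
```

```text
time: 4.12
tool_pos: [0.4499, 0.2445, 0.1423]
tool_rot: [[0.919, -0.393, 0.004], [-0.393, -0.919, 0.004], [0.002, -0.005, -1.0]]
contact_force: [-0.4, 0.4, -0.7]
gripper_width: 0.0003
gripper_force: 0.0
pos [0.4499 0.2445 0.1423] yaw -23.17 shift [ 8.343  6.341 -0.935] az 5.984
```

The gripper closed on nothing, so I need to look.

```bash
python3 - <<'E'
from h import *
t=cam('top');s=cam('side')
im=np.zeros((400,800,3),np.uint8)
for i,(c,b) in enumerate(((t,(130,205,210,285)),(s,(170,110,250,190)))): im[:,i*400:i*400+400]=cv2.resize(c['pixels'][b[1]:b[3],b[0]:b[2]],(400,400),interpolation=cv2.INTER_CUBIC)[:,:,::-1]
cv2.imwrite('pics/miss.png',im)
p=robot.read_state()['tool_pos']; print(p,proj(t,p),proj(s,p))
E
```

```text
[0.44810685 0.24307949 0.13953848] [158.4628949  245.97751455] [201.53419168 138.26157161]
```

View pics/miss.png

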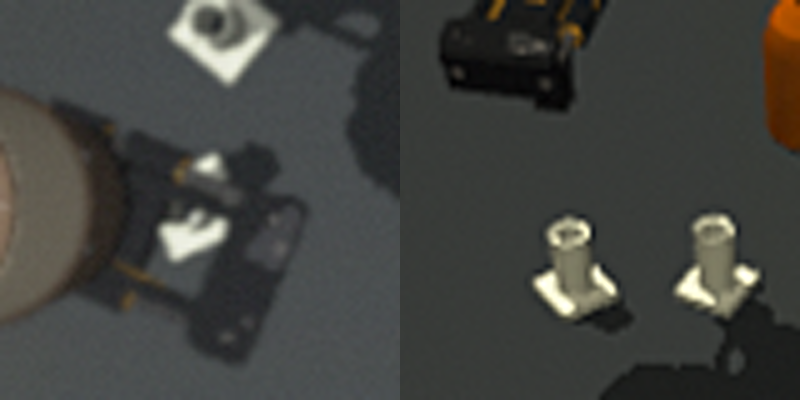

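```bash
python3 - <<'E'
from h import *
t=cam('top');s=cam('side')
st=robot.read_state(); p=st['tool_pos'];R=st['tool_rot']; print(st['qpos'],p)
q=np.array([.2461,.5743,.1905]); print('start',proj(t,q)*1.5,proj(s,q)*1.5)
im=np.zeros((520,800,3),np.uint8)
for i,(c,b) in enumerate(((t,(80,190,210,320)),(s,(130,50,260,180)))):
    a=cv2.resize(c['pixels'][b[1]:b[3],b[0]:b[2]],(400,400),interpolation=cv2.INTER_CUBIC)[:,:,::-1].copy()
    for dz,col in((0,(0,0,255)),(-.07,(0,255,0)),(-.17,(255,0,0))):
        k=400/130
        for dy in(-.058,0,.058):
            uv=(proj(c,p+R@[0,dy,dz])-[b[0],b[1]])*k; cv2.circle(a,tuple(int(v) for v in uv),3,col,-1)
    im[:400,i*400:i*400+400]=a
cv2.imwrite('pics/grip.png',im[:400])
E
```

```text
[ 8.15507115e-01  2.37295318e-01 -3.47302676e-01 -4.35226396e-04
 -9.88675136e-01  3.50439923e-01] [0.44781277 0.24268951 0.13867474]
start [ 28.86849738 495.92782582] [206.12968353 121.70644829]
```

View pics/grip.png

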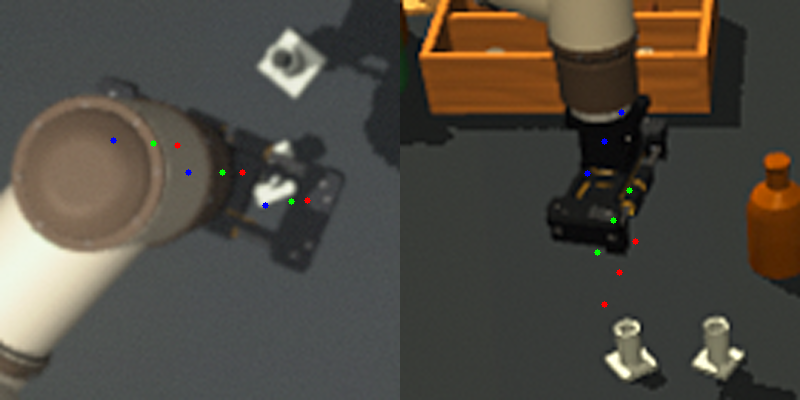

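Side crop: the body lines up with the projected tool pose and both rings still stand. So the position was right, and the fingers were probably too slow: I lifted before they had closed on the tube. I'll retry, reading the width before lifting.

```bash
python3 -m pendant '[{"hand":70,"x":0,"y":0,"z":0,"ax":0,"ay":0,"az":0},{"hand":70,"x":0,"y":0,"z":0,"ax":0,"ay":0,"az":0},{"hand":70,"x":0,"y":0,"z":0,"ax":0,"ay":0,"az":0},{"hand":70,"x":0,"y":0,"z":0,"ax":0,"ay":0,"az":0},{"hand":70,"x":0,"y":0,"z":0,"ax":0,"ay":0,"az":0},{"hand":70,"x":0,"y":0,"z":0,"ax":0,"ay":0,"az":0},{"hand":70,"x":0,"y":0,"z":0,"ax":0,"ay":0,"az":0},{"hand":70,"x":0,"y":0,"z":0,"ax":0,"ay":0,"az":0}]'
python3 -c "
from h import *
t=cam('top')
to([.4475,.2415,.03],-23.2)
s=cam('side');sg=s['pixels'].astype(float).min(2); c,P,q=rect(s,sg-80,(190,148,220,178)); print('ring side bbox',q.min(0),q.max(0))
"
```

```text
time: 5.32
tool_pos: [0.4486, 0.2433, 0.1399]
tool_rot: [[0.919, -0.394, 0.0], [-0.394, -0.919, 0.0], [0.0, -0.0, -1.0]]
contact_force: [0.0, 0.8, 0.3]
gripper_width: 0.0625
gripper_force: 0.0
pos [0.4485 0.2433 0.1398] yaw -23.19 shift [-0.008  0.068  3.662] az 0.002
ring side bbox [196.0625 152.8125] [212.9375 172.9375]
```

```bash
python3 -m pendant '[{"hand":70,"x":0,"y":0.06,"z":0.8,"ax":0,"ay":0,"az":0},{"hand":70,"x":0,"y":0,"z":0.95,"ax":0,"ay":0,"az":0},{"hand":70,"x":0,"y":0,"z":0.95,"ax":0,"ay":0,"az":0},{"hand":70,"x":0,"y":0,"z":0.7,"ax":0,"ay":0,"az":0},{"hand":70,"x":0,"y":0,"z":0.25,"ax":0,"ay":0,"az":0},{"hand":255,"x":0,"y":0,"z":0,"ax":0,"ay":0,"az":0},{"hand":255,"x":0,"y":0,"z":0,"ax":0,"ay":0,"az":0},{"hand":255,"x":0,"y":0,"z":0,"ax":0,"ay":0,"az":0},{"hand":255,"x":0,"y":0,"z":0,"ax":0,"ay":0,"az":0},{"hand":255,"x":0,"y":0,"z":0,"ax":0,"ay":0,"az":0},{"hand":255,"x":0,"y":0,"z":0,"ax":0,"ay":0,"az":0},{"hand":255,"x":0,"y":0,"z":0,"ax":0,"ay":0,"az":0},{"hand":255,"x":0,"y":0,"z":0,"ax":0,"ay":0,"az":0}]'
```

```text
time: 7.05
tool_pos: [0.4478, 0.2416, 0.0303]
tool_rot: [[0.919, -0.394, -0.0], [-0.394, -0.919, -0.0], [-0.0, 0.0, -1.0]]
contact_force: [0.3, -0.4, -0.7]
gripper_width: 0.0011
gripper_force: 0.0
```

Still empty at the right height, so I must look now.

```bash
python3 - <<'E'
from h import *
t=cam('top');s=cam('side')
st=robot.read_state(); p=st['tool_pos'];R=st['tool_rot']
im=np.zeros((400,800,3),np.uint8)
for i,(c,b) in enumerate(((t,(120,195,220,295)),(s,(150,90,250,190)))):
    a=cv2.resize(c['pixels'][b[1]:b[3],b[0]:b[2]],(400,400),interpolation=cv2.INTER_CUBIC)[:,:,::-1].copy()
    a=cv2.convertScaleAbs(a,alpha=1.8,beta=0)
    for dz,col in((0,(0,0,255)),(-.07,(0,255,0))):
        for dy in(-.058,0,.058):
            uv=(proj(c,p+R@[0,dy,dz])-[b[0],b[1]])*4; cv2.circle(a,tuple(int(v) for v in uv),2,col,-1)
    im[:400,i*400:i*400+400]=a
cv2.imwrite('pics/low.png',im)
E
```

```text
(no output)
```

View pics/low.png

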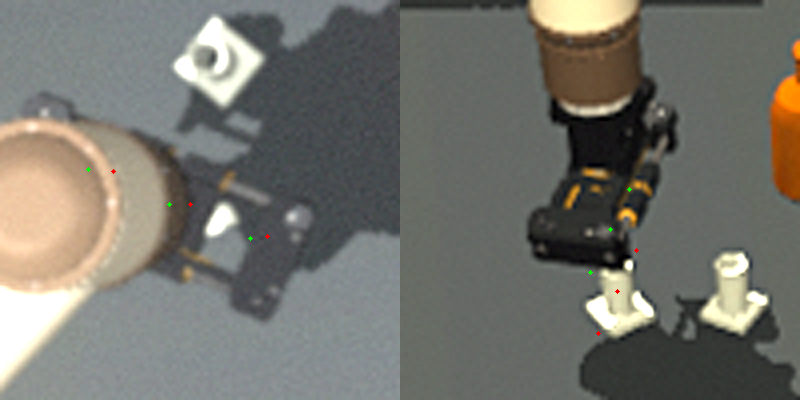

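The side view shows the TCP dot on the tube's middle at (617,291) in the crop, but no finger there. Fingertips seem to end near (625,250), so the real tips look 30-40 mm higher than reported. I'll open the fingers and difference images to see where the tips really are.

```bash
cat > snap.py <<'E'
import sys; from h import *
np.savez('/tmp/'+sys.argv[1],t=cam('top')['pixels'],s=cam('side')['pixels'])
E
python3 snap.py a
python3 -m pendant '[{"hand":0,"x":0,"y":0,"z":0,"ax":0,"ay":0,"az":0},{"hand":0,"x":0,"y":0,"z":0,"ax":0,"ay":0,"az":0},{"hand":0,"x":0,"y":0,"z":0,"ax":0,"ay":0,"az":0},{"hand":0,"x":0,"y":0,"z":0,"ax":0,"ay":0,"az":0},{"hand":0,"x":0,"y":0,"z":0,"ax":0,"ay":0,"az":0},{"hand":0,"x":0,"y":0,"z":0,"ax":0,"ay":0,"az":0},{"hand":0,"x":0,"y":0,"z":0,"ax":0,"ay":0,"az":0},{"hand":0,"x":0,"y":0,"z":0,"ax":0,"ay":0,"az":0},{"hand":0,"x":0,"y":0,"z":0,"ax":0,"ay":0,"az":0},{"hand":0,"x":0,"y":0,"z":0,"ax":0,"ay":0,"az":0}]'
python3 snap.py b
python3 - <<'E'
from h import *
a=np.load('/tmp/a.npz');b=np.load('/tmp/b.npz')
st=robot.read_state();p=st['tool_pos'];R=st['tool_rot']
im=np.zeros((400,800,3),np.uint8)
for i,(n,k,bx) in enumerate((('top','t',(120,195,220,295)),('side','s',(150,90,250,190)))):
    c=cam(n); d=np.abs(a[k].astype(int)-b[k]).max(2); m=(d>25)
    ys,xs=np.where(m); print(n,m.sum(),[xs.min(),ys.min(),xs.max(),ys.max()])
    for dy in(-.05,0,.05): print('tip',dy,proj(c,p+R@[0,dy,0]),'+40mm',proj(c,p+R@[0,dy,-.04]))
    for j in range(ys.max()-3,ys.max()+1): print(j,xs[ys==j])
    v=cv2.resize(b[k][bx[1]:bx[3],bx[0]:bx[2]],(400,400),interpolation=cv2.INTER_CUBIC)[:,:,::-1].copy()
    v=cv2.convertScaleAbs(v,alpha=1.8)
    mm=cv2.resize(m[bx[1]:bx[3],bx[0]:bx[2]].astype(np.uint8),(400,400),interpolation=cv2.INTER_NEAREST)
    v[cv2.morphologyEx(mm,cv2.MORPH_GRADIENT,np.ones((3,3)))>0]=(0,0,255)
    im[:,i*400:i*400+400]=v
cv2.imwrite('pics/open.png',im)
E
```

```text
time: 8.5
tool_pos: [0.4478, 0.2416, 0.0303]
tool_rot: [[0.919, -0.394, -0.0], [-0.394, -0.919, -0.0], [-0.0, 0.0, -1.0]]
contact_force: [-0.0, 0.2, -0.4]
gripper_width: 0.0857
gripper_force: 0.0
top 317 [np.int64(87), np.int64(186), np.int64(260), np.int64(278)]
tip -0.05 [151.03866269 239.0557576 ] +40mm [147.5745104  238.83614855]
tip 0 [167.50482745 246.02429848] +40mm [164.58619092 246.04490878]
tip 0.05 [184.09743228 253.01604075] +40mm [181.73589929 253.27923538]
275 []
276 []
277 []
278 [87]
side 260 [np.int64(11), np.int64(18), np.int64(223), np.int64(208)]
tip -0.05 [208.39024536 154.02794545] +40mm [207.44579892 145.41620059]
tip 0 [204.37902559 162.79639357] +40mm [203.35313433 154.15000114]
tip 0.05 [200.20443163 171.91913158] +40mm [199.09123806 163.2419479 ]
205 []
206 []
207 []
208 [21 22]
```

View pics/open.png

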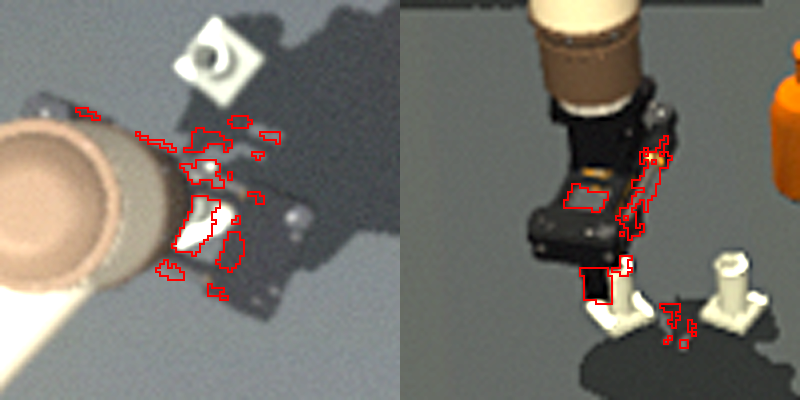

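Both fingers are visible now. The front fingertip's bottom is at side pixel (199.5,165.7), while the reported TCP height predicts (200,172). So the real tips are about 29 mm above the reported z, laterally correct. I'll lower accordingly, watching the force.

```bash
python3 -m pendant '[{"hand":0,"x":0,"y":0,"z":0.5,"ax":0,"ay":0,"az":0},{"hand":0,"x":0,"y":0,"z":0.4,"ax":0,"ay":0,"az":0},{"hand":0,"x":0,"y":0,"z":0,"ax":0,"ay":0,"az":0}]'
python3 snap.py c
python3 - <<'E'
from h import *
b=np.load('/tmp/b.npz')['s'];c=np.load('/tmp/c.npz')['s']
g=c.astype(int).max(2); print(g[158:182,194:206])
E
```

```text
time: 9.07
tool_pos: [0.4468, 0.2406, 0.0017]
tool_rot: [[0.919, -0.394, -0.003], [-0.394, -0.919, -0.003], [-0.001, 0.004, -1.0]]
contact_force: [0.6, -0.0, -1.5]
gripper_width: 0.0871
gripper_force: 0.0
[[ 11  12   9  11   9   9  14  12  14  14   9   8]
 [ 13  10  11  10  11  11  11  13  20  13   8   7]
 [ 11  11  12  13  12  10  11  18  40  37  11   7]
 [ 11  10  11  13  11  12  11  17  37  46  10  13]
 [ 25  17   8  11  11  12  10  10   8   8   1  32]
 [ 51  39   7  12  12  11  11   7  26  48  26  54]
 [ 65  56  15  10  12  10   9   4  56 117  93 100]
 [ 61  56  25   6  10   8   8   2  59 135 137 128]
 [ 61  56  32   8  10  10  10   2  36 105 134 122]
 [ 60  60  42   6  10  12  10   5  23  86 134 121]
 [ 59  61  55   5   9  11  11   7  22  95 151 133]
 [ 59  63  54   7   9  11  13   6  18 102 174 155]
 [ 59  60  53  19  11  10   8   5   8  83 163 153]
 [ 59  61  57  40  23  18  20  33  30  87 155 138]
 [ 60  62  62  48  29  28  34  60  79 107 133 117]
 [ 59  51  46  27  31  30  27  42  88 113 110  90]
 [ 44  26  27  29  30  31  28  31  43  56  50  20]
 [ 26  27  30  29  31  30  29  30  27  26  27  28]
 [ 28  30  30  31  31  31  30  29  30  30  29  29]
 [ 29  29  31  30  31  31  31  31  32  31  30  31]
 [ 30  31  29  31  30  31  31  30  30  30  30  30]
 [ 30  30  31  32  31  30  31  31  31  32  30  31]
 [ 32  30  29  31  29  30  32  31  30  32  30  30]
 [ 30  31  30  30  30  31  31  30  30  30  30  30]]
```

```bash
python3 -m pendant '[{"hand":255,"x":0,"y":0,"z":0,"ax":0,"ay":0,"az":0},{"hand":255,"x":0,"y":0,"z":0,"ax":0,"ay":0,"az":0},{"hand":255,"x":0,"y":0,"z":0,"ax":0,"ay":0,"az":0},{"hand":255,"x":0,"y":0,"z":0,"ax":0,"ay":0,"az":0},{"hand":255,"x":0,"y":0,"z":0,"ax":0,"ay":0,"az":0},{"hand":255,"x":0,"y":0,"z":0,"ax":0,"ay":0,"az":0},{"hand":255,"x":0,"y":0,"z":0,"ax":0,"ay":0,"az":0},{"hand":255,"x":0,"y":0,"z":0,"ax":0,"ay":0,"az":0},{"hand":255,"x":0,"y":0,"z":0,"ax":0,"ay":0,"az":0},{"hand":255,"x":0,"y":0,"z":0,"ax":0,"ay":0,"az":0}]'; python3 -c "
from h import *
to([.605,-.029,.13],-50.6)"
```

```text
time: 10.42
tool_pos: [0.4482, 0.2419, 0.0035]
tool_rot: [[0.919, -0.394, 0.001], [-0.394, -0.919, 0.001], [0.0, -0.001, -1.0]]
contact_force: [0.5, 0.9, 0.6]
gripper_width: 0.0265
gripper_force: 30.0
pos [0.4482 0.2419 0.0035] yaw -23.18 shift [ 8.363  6.241 -4.217] az 5.981
```

Gripped (26.5 mm, 30 N). The ring is on the table at reported z = 0.0035, so seated should read about 0.0355. Lift, and turn about -27°.

```bash
python3 -m pendant '[{"hand":255,"x":0,"y":0,"z":-0.4,"ax":0,"ay":0,"az":0},{"hand":255,"x":0,"y":0,"z":-0.8,"ax":0,"ay":0,"az":0},{"hand":255,"x":0,"y":0,"z":-1,"ax":0,"ay":0,"az":0},{"hand":255,"x":0,"y":0,"z":-1,"ax":0,"ay":0,"az":0.6},{"hand":255,"x":0,"y":0,"z":-0.2,"ax":0,"ay":0,"az":0.9},{"hand":255,"x":0,"y":0,"z":0,"ax":0,"ay":0,"az":0.9},{"hand":255,"x":0,"y":0,"z":0,"ax":0,"ay":0,"az":0.9},{"hand":255,"x":0,"y":0,"z":0,"ax":0,"ay":0,"az":0.9},{"hand":255,"x":0,"y":0,"z":0,"ax":0,"ay":0,"az":0.9},{"hand":255,"x":0,"y":0,"z":0,"ax":0,"ay":0,"az":0.9},{"hand":255,"x":0,"y":0,"z":0,"ax":0,"ay":0,"az":0}]'; python3 -c "
from h import *
to([.605,-.029,.105],-50.6)
s=cam('side')
sg=s['pixels'].astype(int).min(2)
p=robot.read_state()['tool_pos']; q=proj(s,[p[0],p[1],p[2]-.0035+.004]);print(q)
"
```

```text
time: 11.8
tool_pos: [0.4471, 0.241, 0.1054]
tool_rot: [[0.634, -0.773, -0.001], [-0.773, -0.634, -0.001], [-0.0, 0.001, -1.0]]
contact_force: [0.1, 0.2, -1.9]
gripper_width: 0.0264
gripper_force: 30.0
pos [0.4471 0.241  0.1054] yaw -50.67 shift [10.297  1.633  0.013] az -0.015
[202.26944533 146.34188785]
```

```bash
python3 -m pendant '[{"hand":255,"x":0.4,"y":0.07,"z":0,"ax":0,"ay":0,"az":0},{"hand":255,"x":0.9,"y":0.14,"z":0,"ax":0,"ay":0,"az":0},{"hand":255,"x":1,"y":0.16,"z":0,"ax":0,"ay":0,"az":0},{"hand":255,"x":1,"y":0.16,"z":0,"ax":0,"ay":0,"az":0},{"hand":255,"x":1,"y":0.16,"z":0,"ax":0,"ay":0,"az":0},{"hand":255,"x":1,"y":0.16,"z":0,"ax":0,"ay":0,"az":0},{"hand":255,"x":1,"y":0.16,"z":0,"ax":0,"ay":0,"az":0},{"hand":255,"x":1,"y":0.16,"z":0,"ax":0,"ay":0,"az":0},{"hand":255,"x":1,"y":0.16,"z":0,"ax":0,"ay":0,"az":0},{"hand":255,"x":1,"y":0.16,"z":0,"ax":0,"ay":0,"az":0},{"hand":255,"x":0.7,"y":0.12,"z":0,"ax":0,"ay":0,"az":0},{"hand":255,"x":0.3,"y":0.02,"z":0,"ax":0,"ay":0,"az":0},{"hand":255,"x":0,"y":0,"z":0,"ax":0,"ay":0,"az":0},{"hand":255,"x":0,"y":0,"z":0,"ax":0,"ay":0,"az":0}]'; python3 - <<'E'
from h import *
to([.605,-.029,.105],-50.6)
s=cam('side');t=cam('top')
p=robot.read_state()['tool_pos']; print('foot exp side',proj(s,[p[0],p[1],p[2]-.0035]),proj(t,[p[0],p[1],p[2]-.0035]))
im=np.zeros((400,800,3),np.uint8)
for i,(c,b) in enumerate(((t,(235,155,295,215)),(s,(232,165,292,225)))): im[:,i*400:i*400+400]=cv2.convertScaleAbs(cv2.resize(c['pixels'][b[1]:b[3],b[0]:b[2]],(400,400),interpolation=cv2.INTER_CUBIC)[:,:,::-1],alpha=1.4)
cv2.imwrite('pics/over.png',im)
np.save('/tmp/over_s.npy',s['pixels'])
E
```

```text
time: 13.6
tool_pos: [0.6053, -0.0278, 0.1053]
tool_rot: [[0.634, -0.773, -0.0], [-0.773, -0.634, 0.0], [-0.0, 0.0, -1.0]]
contact_force: [-0.2, -0.1, -2.1]
gripper_width: 0.0265
gripper_force: 30.0
pos [ 0.6053 -0.0278  0.1053] yaw -50.65 shift [0.025 0.034 0.011] az -0.01
foot exp side [261.88000131 193.63547139] [264.82348109 184.18556987]
```

```bash
python3 - <<'E'
import numpy as np
p=np.load('/tmp/over_s.npy').astype(int)
r,g,b=p[...,0],p[...,1],p[...,2]
for v in range(174,216):
    print(v,''.join('#' if (p[v,u].min()>80) else 'r' if r[v,u]>100 and g[v,u]<70 else '+' if p[v,u].min()>55 else '.' for u in range(236,292)))
E
```

```text
174 ...................................+.+..+.......+...+...
175 ..................................++.....+..............
176 ..................................+......+.........+.+.+
177 ......................+...........++.+...++.....+.+...+.
178 .....................++.....#.....++.+..+....+..........
179 ...................+++.....###....++..+....+...+.....++.
180 ..................+++.....####....++..............+....+
181 +.................+......+####....++++...+.......+......
182 +++......................+###+....+.....++..+........+..
183 +++++....................+###+....+..........+..+....+..
184 ++++++...................+###+...++.+................+..
185 ++++++++.................+###+.................+........
186 ++++++++++...............+#######....+..+..........+.+..
187 ++++++.+++++......#.......#######......+..+.+..........+
188 +++.+++.+++++....###+.....##+####....+........+.......+.
189 ++++.++++++++++..+####...+##+####....+.++....+.......+..
190 +++.++++++++..++.+####+..###+####............+......++..
191 +++++++.+++++.....###########+###...........++.......++.
19
[... 761 characters left out ...]
rrrrrrrrrrrrrrrrrr...+......+
205 +.+...rr....rrrrrrrrrrrrrrrrrrrrrrrrrrr+r+rrrr...+..+...
206 +++...rr....rrrrrrrrrrrrrrrrrrrrrrrrrr+###rrrr...++..+..
207 .++...rr...rrrrrrrrrrrrrrrrrrrrrrrrrrr+###rrrr...++..+..
208 +.+...rrrrrr+##rrrrrrrrrrrrrrrrrrrrrr+##+rrrrr...++..+.+
209 .+++..rrrrrr####rrrrrrrrrrrrrrrrrr.r+####rrrrrr...++....
210 ++....rrrrrrr####rrrrrrrrrrrrrrrrrrr######.rrrr...++.+..
211 .+++...rrrrrr######rrrrrrrrrrrrrrr+#######.rrrr...++....
212 ++++...rrrrrrr.#####+rrrrrrrrrrr+####+rrr.rrrrr...++.+.+
213 ++++...rrrrrrrr.###########r...+####rrrr..rrrrrr...++.++
214 ++++...rrrrr.rrrr+###########+..##rrrrr.rrrrrrrr...++..+
215 ++.+...rrrrrr..rrrr.##########..rrrrrrrrrrrr.rrr...++++.
```

```bash
python3 -m pendant '[{"hand":255,"x":-0.01,"y":0.03,"z":-0.6,"ax":0,"ay":0,"az":0},{"hand":255,"x":0,"y":0,"z":-0.4,"ax":0,"ay":0,"az":0},{"hand":255,"x":0,"y":0,"z":0,"ax":0,"ay":0,"az":0},{"hand":255,"x":0,"y":0,"z":0,"ax":0,"ay":0,"az":0}]'; python3 - <<'E'
from h import *
np.set_printoptions(precision=2,suppress=True,linewidth=200)
s=cam('side'); st=robot.read_state();p=st['tool_pos'];print(p)
im=s['pixels'].astype(int).min(2)
print(im[178:198,250:274])
z0=p[2]-.0035
for yaw in(-8,-3.4,1):
  a=np.radians(yaw);R=np.array([[np.cos(a),-np.sin(a)],[np.sin(a),np.cos(a)]])
  print(yaw,[proj(s,[*(p[:2]+R@np.array(q)*.022),z]) for z in(z0,z0+.008) for q in((-1,-1),(1,-1),(1,1),(-1,1))])
E
```

```text
time: 14.2
tool_pos: [0.6043, -0.0286, 0.1349]
tool_rot: [[0.633, -0.774, -0.001], [-0.774, -0.633, 0.0], [-0.001, 0.001, -1.0]]
contact_force: [-0.3, -0.8, -2.1]
gripper_width: 0.0267
gripper_force: 30.0
[ 0.6  -0.03  0.13]
[[ 23   5  12  27  15   5   7  10   7   3  23  73 105  92  90  82  38  48  53  55  53  56  53  55]
 [  6  11  18  14   4   0   6   7   9   2  24  72 105  93  80  80 124 106  41  52  56  54  56  55]
 [  5  11  25  60  93   9   0   2   4   3  24  71 107  92  75 118 223 193  51  49  55  55  54  56]
 [ 30  22  30 118 208 130  38   0   2   1  20  70 103  91  71 130 243 217  76  47  54  55  55  55]
 [ 57  48  42 123 241 231 151  31  11   0  28  85 101  91  70 127 244 217  69  46  53  54  55  54]
 [ 56  55  40 106 217 239 220  74  56  24  51 110 101  91  71 131 238 184  63  46  53  53  54  53]
 [ 56  52  40  97 203 232 207  73  87  75  79 105  99  91  72 115 194  99  75  46  54  55  55  55]
 [ 55  53  43  76 176 232 206  95  80  96 101 101  98  89  75  79 113 113  97  45  52  54  55  55]
 [ 56  54  45  73 172 231 218 170  99  85  95  99  97  89  89 106 118 120 109  43  
[... 1018 characters left out ...]
5 253 220 192 122  75  77  49  28  26  26  27  33  49  48  74 121 183 221 246 230 128]]
-8 [array([254.67, 192.39]), array([269.04, 191.75]), array([268.15, 181.99]), array([254.07, 182.61]), array([254.61, 190.5 ]), array([269.04, 189.86]), array([268.15, 180.11]), array([254.02, 180.72])]
-3.4 [array([255.29, 192.75]), array([269.56, 191.31]), array([267.53, 181.65]), array([253.55, 183.03]), array([255.24, 190.86]), array([269.56, 189.42]), array([267.52, 179.77]), array([253.5 , 181.15])]
1 [array([255.93, 193.06]), array([270.  , 190.87]), array([266.9 , 181.36]), array([253.1 , 183.46]), array([255.88, 191.17]), array([270.  , 188.98]), array([266.89, 179.47]), array([253.04, 181.58])]
```

```bash
python3 - <<'E'
from h import *
np.set_printoptions(precision=4,suppress=True)
a=np.load('/tmp/a.npz')
for n,k,bx,scr in(('top','t',(250,168,283,206),None),('side','s',(240,190,290,220),None)):
    c=cam(n); p=a[k].astype(np.float32)
    x0,y0,x1,y1=bx; K=8
    q=cv2.resize(p[y0-6:y1+6,x0-6:x1+6],None,fx=K,fy=K,interpolation=cv2.INTER_CUBIC)
    m=(q.min(2)>110).astype(np.uint8)
    cs,_=cv2.findContours(m,cv2.RETR_EXTERNAL,cv2.CHAIN_APPROX_NONE)
    print(n,[(cv2.contourArea(v)/64,((v.mean((0,1))+.5)/K-.5+[x0-6,y0-6]).round(1).tolist()) for v in cs if cv2.contourArea(v)>150])
    big=np.vstack([v for v in cs if cv2.contourArea(v)/64>15])
    P=(big[:,0,:]+.5)/K-.5+[x0-6,y0-6]
    # project the rim pixels to z=.054 and take circle through the outer hull
    W=np.array([onz(c,*u,.054)[:2] for u in P],np.float32)
    (cx,cy),r=cv2.minEnclosingCircle(W); A=np.c_[2*W,np.ones(len(W))]
    print('enclosing',cx,cy,r)
    ctr=np.array([cx,cy]); 
    for it in range(4):
        d=np.hypot(*(W-ctr).T); o=W[d>r-.004]; s,*_=np.linalg.lstsq(np.c_[2*o,np.ones(len(o))],(o**2).sum(1),rcond=None); ctr=s[:2]; r=np.sqrt(s[2]+ctr@ctr)
    print('fit outer',ctr,r,len(o))
    g=p; G=(g[...,1]>1.25*g[...,0])&(g[...,1]>80)&(g[...,1]>1.4*g[...,2]); 
t=cam('top')
print(onz(t,(247.12+283.89)/2,(167.88+206.67)/2,.04))
E
```

```text
top [(4.8359375, [283.4, 206.7]), (65.7421875, [254.1, 197.8]), (100.0234375, [277.2, 195.3]), (86.6796875, [276.9, 175.8]), (83.375, [253.7, 177.4]), (3.7421875, [284.6, 169.3]), (2.71875, [246.9, 167.7])]
enclosing 0.6062705516815186 -0.03102681413292885 0.05755779519677162
fit outer [ 0.6091 -0.0275] 0.053812081995923605 401
side [(46.5078125, [256.5, 212.7]), (40.5, [272.8, 210.2]), (28.9921875, [250.6, 199.0]), (38.953125, [267.5, 196.5])]
enclosing 0.6052952408790588 -0.027022114023566246 0.05786369368433952
fit outer [ 0.6089 -0.0226] 0.05458462684509778 284
[ 0.6055 -0.0312  0.04  ]
```

```bash
python3 -m pendant '[{"hand":255,"x":0.04,"y":-0.05,"z":0.6,"ax":0,"ay":0,"az":0},{"hand":255,"x":0,"y":0,"z":0.9,"ax":0,"ay":0,"az":0},{"hand":255,"x":0,"y":0,"z":0.8,"ax":0,"ay":0,"az":0},{"hand":255,"x":0,"y":0,"z":0.5,"ax":0,"ay":0,"az":0},{"hand":255,"x":0,"y":0,"z":0.1,"ax":0,"ay":0,"az":0},{"hand":255,"x":0,"y":0,"z":0,"ax":0,"ay":0,"az":0},{"hand":255,"x":0,"y":0,"z":0,"ax":0,"ay":0,"az":0}]'; python3 - <<'E'
from h import *
np.set_printoptions(precision=2,suppress=True,linewidth=220)
s=cam('side'); st=robot.read_state();p=st['tool_pos'];print(p.round(4).tolist())
a=np.load('/tmp/a.npz')['s']
P=s['pixels'].astype(int)
for v in range(188,218):
    f=lambda q:''.join('#' if q[v,u].min()>80 else 'r' if q[v,u,0]>90 and q[v,u,1]<70 else '+' if q[v,u].min()>45 else '.' for u in range(240,288))
    print(v,f(P),f(a.astype(int)))
E
```

```text
time: 15.28
tool_pos: [0.6076, -0.0287, 0.0495]
tool_rot: [[0.634, -0.774, 0.002], [-0.774, -0.634, 0.0], [0.001, -0.002, -1.0]]
contact_force: [-0.7, 0.3, -2.2]
gripper_width: 0.0264
gripper_force: 30.0
[0.6075, -0.0286, 0.0494]
188 ...............................+++++++++++++++++ .........+++++++++++++++++++++++++++++++++++++++
189 ...............................+++++++++++++++++ ...........+++++++++++++++++++++++++++++++++++++
190 ..................r............+++++++++++++++++ ..............++++++++++++++++++++++++++++++++++
191 .......+...+......++...........++++++.++++++++++ ...............++++++++++...++++++++++++++++++++
192 .................+++.....+#...++rr+++rr+++++++++ ...................rrrrrrrrr++++rr+++rr+++++++++
193 ................+++..r..+##...rrrr###rr.++++++++ ...................rrrrrrrrrrrrrrr###rr.++++++++
194 ...............r++.....+###..rrrrr+##rr.++++++++ .............rrr...+###++###+rrrrr+##rr.++++++++
195 ...............++.....####+..r+rrr.++rr+++++++++ ..........rrrr++#..############rrrr++rr+.+++++++
196 +r....................####+..####rrrrrrr.+++++++ .
[... 1489 characters left out ...]
######rr++r+rrrrrrrrr+#######rrrrr..... +.rrrrrrr######rrrrrrrrrrrrrr#########.rrrr...++
212 +++rrrrrrr+#####+rrrrrrrrrrr+####+rrrrrrrrr..... +++rrrrrrr+#####+rrrrrrrrrr+######rrr.rrrrr...++
213 +++rrrrrrrr+#############r.+####rrrrrrrrrrr..... +++rrrrrrrr+#############r.#####+rrr.rrrrrrr..++
214 +++rrrrr.rrrr+###########+..##rrrrrrrrrrrrr..... +++rrrrr.rrrr+############.###+rrrr.rrrrrrrr...+
215 +++rrrrrr.rrrrr+##########..rrrrrrrrrrrrrrrr.... +++rrrrrr.rrrrr+##########+.rrrrrr.rrrrr++rr...+
216 +++rrrrrrr..rrrrrrrrrrrrrr...rr..rrrrrr.++rr.... +++rrrrrrr..rrrrrrrrrrrrrrr.rrr..rrrrrr####r...+
217 ++.rrrrrrrrrrrrrrrrrrrrrrrr..r...rrrrrr....r.... ++.rrrrrrrrrrrrrrrrrrrrrrrr..r....rrrrr+###r...+
```

```bash
python3 - <<'E'
from h import *
np.set_printoptions(precision=2,suppress=True,linewidth=220)
s=cam('side'); p=robot.read_state()['tool_pos']; P=s['pixels'].astype(int)
print(p)
G=P[...,1]
print('green ch foot bottom rows 207-214'); print(G[207:215,253:273])
a=np.load('/tmp/a.npz')['s'].astype(int)[...,1]
print('lip back'); print(a[191:200,256:270:2]); print('lip front'); print(a[209:218,252:270:2])
print('lip left row 203-206'); print(a[202:207,244:254]); print('right'); print(a[204:209,270:281])
for hy in(-.029,-.026):
  h=np.array([.605,hy]); 
  print(hy,'front in/out',[proj(s,[*(h+[0.006,-r]),.054]) for r in(.040,.056)],'back',[proj(s,[*(h+[-.006,r]),.054]) for r in(.040,.056)],'L',proj(s,[h[0]-.04,h[1],.054]),'R',proj(s,[h[0]+.04,h[1],.054]))
z=p[2]-.0035
a_=np.radians(-3.4);R=np.array([[np.cos(a_),-np.sin(a_)],[np.sin(a_),np.cos(a_)]])
print('ring bottom exp',[proj(s,[*(p[:2]+R@np.array(q)*.022),z]) for q in((-1,-1),(0,-1),(1,-1))])
E
```

```text
[ 0.61 -0.03  0.05]
green ch foot bottom rows 207-214
[[ 12   0 110 249 253 250 253 244 191 137 135 142 151 151 150 155 141  25   3   4]
 [  7   0  74 220 255 253 255 255 239 142 147 148 146 146 146 148 135  34   0  13]
 [  0   1  56 190 255 245 244 225 125 136 137 136 134 135 135 137 124  47   2  77]
 [ 51   0  29 114 153 139 111 108 112 110 113 115 114 111 111 107  91  32  52 138]
 [198 110  15  54  96  96  92  70  67  43  44  45  40  16  14  10  37  85 122 155]
 [255 245 167  92   4   0   0   0   0   0   0   0   0   1  40  92 124 163 155 124]
 [255 255 255 239 195 184 161 116 120 119 147 179  11   0  84 173 157 134 116  43]
 [105 215 254 255 255 255 255 250 252 254 255 255  89  16  54 138 116  44  17   0]]
lip back
[[ 57  62  61  63  61  61  60]
 [ 31  48  44  44  43  47  58]
 [  6   3  33  24  22  31  25]
 [ 33  26 114 105  99 200 105]
 [101  41 160 154 160 255 240]
 [144  81 125 121 150 225 255]
 [116 104  44  46  48  64 154]
 [ 35   0   4   4   0   0  40]
 [  5  10  10  12  11   6   0]]
lip front
[[ 13  13  18  17  15  18  17  14  12]
 [164   0  10  13  14  15  16  15   4]
 [25
[... 466 characters left out ...]
83 255 255 125   0   2   3  10  13  17]]
right
[[ 17  15  15   9   0   0   0   0   0   0   5]
 [ 16  16   7   0  86 181 120  69   0   8  13]
 [ 14  15   6   3 165 255 244 143   2   9  14]
 [ 14   9   0  51 202 255 248 105   2  10   8]
 [  9   0  32 171 255 255 188   0   4   7  10]]
-0.029 front in/out [array([266.31, 213.34]), array([267.32, 216.99])] back [array([257.82, 196.39]), array([256.92, 193.03])] L [249.66 206.52] R [274.24 202.92]
-0.026 front in/out [array([266.12, 212.66]), array([267.13, 216.3 ])] back [array([257.65, 195.76]), array([256.75, 192.41])] L [249.5  205.86] R [274.04 202.27]
ring bottom exp [array([256.77, 211.95]), array([263.64, 211.24]), array([270.5 , 210.52])]
```

```bash
python3 -m pendant '[{"hand":255,"x":0.025,"y":0.065,"z":0,"ax":0,"ay":0,"az":0},{"hand":255,"x":0,"y":0,"z":0.1,"ax":0,"ay":0,"az":0},{"hand":255,"x":0,"y":0,"z":0.1,"ax":0,"ay":0,"az":0},{"hand":255,"x":0,"y":0,"z":0.05,"ax":0,"ay":0,"az":0},{"hand":255,"x":0,"y":0,"z":0.05,"ax":0,"ay":0,"az":0},{"hand":255,"x":0,"y":0,"z":0,"ax":0,"ay":0,"az":0},{"hand":255,"x":0,"y":0,"z":0,"ax":0,"ay":0,"az":0}]'
```

```text
time: 16.25
tool_pos: [0.6057, -0.0305, 0.0393]
tool_rot: [[0.633, -0.774, -0.0], [-0.774, -0.633, 0.0], [-0.0, 0.0, -1.0]]
contact_force: [0.5, 1.6, -1.7]
gripper_width: 0.0263
gripper_force: 30.0
```

It's below the block's top, so it has entered the pocket. Continue down.

```bash
python3 -m pendant '[{"hand":255,"x":0,"y":0,"z":0.07,"ax":0,"ay":0,"az":0},{"hand":255,"x":0,"y":0,"z":0.06,"ax":0,"ay":0,"az":0},{"hand":255,"x":0,"y":0,"z":0.04,"ax":0,"ay":0,"az":0},{"hand":255,"x":0,"y":0,"z":0,"ax":0,"ay":0,"az":0},{"hand":255,"x":0,"y":0,"z":0,"ax":0,"ay":0,"az":0}]'
```

```text
time: 16.88
tool_pos: [0.606, -0.0306, 0.0354]
tool_rot: [[0.634, -0.773, 0.001], [-0.773, -0.634, -0.0], [0.001, -0.0, -1.0]]
contact_force: [-2.0, 1.2, 5.8]
gripper_width: 0.0262
gripper_force: 30.0
```

Seated at z = 0.0354, as predicted, with light contact. Release and rise.

```bash
python3 -m pendant '[{"hand":90,"x":0,"y":0,"z":-0.04,"ax":0,"ay":0,"az":0},{"hand":90,"x":0,"y":0,"z":0,"ax":0,"ay":0,"az":0},{"hand":90,"x":0,"y":0,"z":0,"ax":0,"ay":0,"az":0},{"hand":90,"x":0,"y":0,"z":0,"ax":0,"ay":0,"az":0},{"hand":90,"x":0,"y":0,"z":0,"ax":0,"ay":0,"az":0},{"hand":110,"x":0,"y":0,"z":-0.5,"ax":0,"ay":0,"az":0},{"hand":110,"x":0,"y":0,"z":-0.9,"ax":0,"ay":0,"az":0},{"hand":110,"x":0,"y":0,"z":-1,"ax":0,"ay":0,"az":0},{"hand":110,"x":0,"y":0,"z":-0.8,"ax":0,"ay":0,"az":0},{"hand":110,"x":0,"y":0,"z":-0.3,"ax":0,"ay":0,"az":0}]'; python3 - <<'E'
from h import *
to([.501,-.2105,.14],-14.5)
E
```

```text
time: 18.12
tool_pos: [0.6069, -0.0304, 0.1433]
tool_rot: [[0.634, -0.774, 0.005], [-0.774, -0.634, 0.001], [0.002, -0.004, -1.0]]
contact_force: [0.2, -1.1, -0.4]
gripper_width: 0.0493
gripper_force: 0.0
pos [ 0.6069 -0.0304  0.1433] yaw -50.68 shift [2.407 6.534 0.09 ] az -7.894
```

```bash
python3 - <<'E'
from h import *
np.set_printoptions(precision=4,suppress=True)
t=cam('top');s=cam('side')
print(onz(t,336.8,223,.09),onz(s,238.2,245.8,.09),tri(t,(336.8,223),s,(238.2,245.8)))
# side: bar edge angles: crop pts
q=[(517,55),(703,62),(703,105),(512,100)]
W=np.array([onz(s,218+(x-400)/10-.5,238+y/10-.5,.09)[:2] for x,y in q]);print(W.mean(0)); 
for i,j in((0,1),(3,2)): d=W[j]-W[i]; print(np.hypot(*d),np.degrees(np.arctan2(d[1],d[0])))
A,B=[onz(t,312+x/10-.5,204+y/10-.5,.09)[:2] for x,y in((185,285),(232,90))];d=B-A;print(np.hypot(*d),np.degrees(np.arctan2(d[1],d[0])))
q=(a:=None)
im=t['pixels'].astype(int); print(im[206:236:3,328:350].mean(2).astype(int))
E
```

```text
[ 0.5009 -0.2158  0.09  ] [ 0.5005 -0.2118  0.09  ] [ 0.5004 -0.215   0.0939]
[ 0.5011 -0.2109]
0.05357520447148925 -14.33576514682667
0.054490175794127495 -13.463220005202826
0.05307381772769145 -15.625836425533508
[[ 73  70  60  44  41  38  42  39  42  41  43  41  41  42  42  40  41  39
   40  42  43  39]
 [ 69  56  55  71  95 103 103  92  69  47  40  42  39  44  41  42  42  42
   42  43  39  42]
 [ 92 102 106 111 114 116 108  98  93  94  92  76  57  45  43  42  42  43
   41  39  41  42]
 [129 144 154 155 139  92  51  56  70  71  70  74  86 103 106  77  51  41
   42  40  42  43]
 [159 156 159 149 117  62  47  65  69  71  72  87 127 152 146 137 112  73
   45  41  41  44]
 [231 189 159 129  70  44  62  70  71  70  77 106 142 160 161 152 140 118
   78  46  41  44]
 [243 240 207 117  50  57  71  72  71  73  95 131 158 163 163 153 144 132
   99  53  42  42]
 [243 237 191  99  52  66  70  71  73  88 125 157 164 162 158 149 140 116
   75  45  39  42]
 [230 175  94  49  64  72  74  70  78 111 144 161 160 150 144 134 108  67
   47  42  41  42]
 [123 119 113 105  92  83  78  87 102 124 137 138 135 125  99  69  44  40
   38  40  40  42]]
```

```bash
python3 -m pendant '[{"hand":110,"x":0,"y":0,"z":0,"ax":0,"ay":0,"az":-0.9},{"hand":110,"x":0,"y":0,"z":0,"ax":0,"ay":0,"az":-1},{"hand":110,"x":0,"y":0,"z":0,"ax":0,"ay":0,"az":-1},{"hand":110,"x":0,"y":0,"z":0,"ax":0,"ay":0,"az":-1},{"hand":110,"x":0,"y":0,"z":0,"ax":0,"ay":0,"az":-1},{"hand":110,"x":0,"y":0,"z":0,"ax":0,"ay":0,"az":-1},{"hand":110,"x":0,"y":0,"z":0,"ax":0,"ay":0,"az":-1},{"hand":110,"x":0,"y":0,"z":0,"ax":0,"ay":0,"az":-1},{"hand":110,"x":-0.2,"y":0.7,"z":0,"ax":0,"ay":0,"az":0},{"hand":110,"x":-0.3,"y":1,"z":0,"ax":0,"ay":0,"az":0},{"hand":110,"x":-0.3,"y":1,"z":0,"ax":0,"ay":0,"az":0},{"hand":110,"x":-0.3,"y":1,"z":0,"ax":0,"ay":0,"az":0},{"hand":110,"x":-0.3,"y":1,"z":0,"ax":0,"ay":0,"az":0},{"hand":110,"x":-0.3,"y":1,"z":0,"ax":0,"ay":0,"az":0},{"hand":110,"x":-0.2,"y":0.8,"z":0,"ax":0,"ay":0,"az":0},{"hand":110,"x":0,"y":0.27,"z":0,"ax":0,"ay":0,"az":0},{"hand":110,"x":0,"y":0,"z":0,"ax":0,"ay":0,"az":0}]'; python3 - <<'E'
from h import *
to([.501,-.213,.038],-14.4)
E
```

```text
time: 20.35
tool_pos: [0.4993, -0.2135, 0.1402]
tool_rot: [[0.968, -0.252, -0.001], [-0.252, -0.968, 0.0], [-0.001, 0.0, -1.0]]
contact_force: [-0.0, 0.5, 0.1]
gripper_width: 0.0492
gripper_force: 0.0
pos [ 0.4993 -0.2135  0.1402] yaw -14.57 shift [ 0.053 -0.029  3.405] az -0.038
```

```bash
python3 -m pendant '[{"hand":110,"x":0.05,"y":-0.03,"z":0.7,"ax":0,"ay":0,"az":0},{"hand":110,"x":0,"y":0,"z":0.9,"ax":0,"ay":0,"az":0},{"hand":110,"x":0,"y":0,"z":0.9,"ax":0,"ay":0,"az":0},{"hand":110,"x":0,"y":0,"z":0.5,"ax":0,"ay":0,"az":0},{"hand":110,"x":0,"y":0,"z":0.2,"ax":0,"ay":0,"az":0},{"hand":110,"x":0,"y":0,"z":0.2,"ax":0,"ay":0,"az":0},{"hand":110,"x":0,"y":0,"z":0,"ax":0,"ay":0,"az":0},{"hand":110,"x":0,"y":0,"z":0,"ax":0,"ay":0,"az":0}]'; python3 - <<'E'
from h import *
s=cam('side');st=robot.read_state();p=st['tool_pos'];R=st['tool_rot']
print([proj(s,p+R@[0,.032,-dz]) for dz in(.02,.03,.04)])
print(s['pixels'].astype(int).min(2)[238:262,228:250])
E
```

```text
time: 21.35
tool_pos: [0.5019, -0.2126, 0.0391]
tool_rot: [[0.968, -0.25, 0.001], [-0.25, -0.968, -0.0], [0.001, -0.0, -1.0]]
contact_force: [-0.2, 1.4, -0.3]
gripper_width: 0.0492
gripper_force: 0.0
[array([238.11294689, 261.6136925 ]), array([237.95591186, 259.41282265]), array([237.79732961, 257.19064441])]
[[ 23  25  25  25  25  25  25  24  25  26  27  26  28  26  26  25  24  19
   25  24  24  21]
 [ 20  23  26  25  26  26  26  26  26  26  25  27  25  26  26  28  21  17
   27  25  26  21]
 [ 19  25  27  26  26  26  27  26  24  25  25  27  27  25  25  25  25  17
   26  25  26  20]
 [ 21  27  26  26  25  25  24  26  25  26  26  25  26  25  26  26  24  20
   27  26  24  21]
 [ 28  26  24  26  26  26  26  26  26  26  26  26  26  26  24  27  25  22
   26  26  26  19]
 [ 26  24  27  26  26  25  25  25  26  25  27  24  26  26  24  27  25  25
   26  25  25  21]
 [ 26  25  27  25  26  26  25  24  26  25  27  26  25  26  27  26  25  26
   26  26  24  22]
 [ 26  25  26  25  26  26  27  27  27  26  26  25  26  24  26  25  25  24
   23  26  23  19]
 [ 25  26  27  26  27  26  26  25  26  26  2
[... 744 characters left out ...]
8   7  10  11  10  11  12  12
    8   1  39 107]
 [  8  12  10  11   9   9  11  12  11  10  10  10  11  10   9  12  23  32
   24   0  34  99]
 [  7   9   7  10   8   9   8  11  10  10  11  10  10   9   8  13  31  47
   43   3  28  91]
 [  0   0   0   0   0   0   1   4   5   7   6   7   4   3   3   1   0  14
   25   0  39 108]
 [ 57  71  72  72  79  70  22   8   7   5   6   6   3   5  28  33  31  35
   39   9  54 109]
 [114 142 150 151 160 150  99  86  91  93  95  99 103 101 111 112 109 106
   97  84 100 118]
 [ 97 111 134 145 152 155 158 161 170 177 180 188 192 186 172 165 161 158
  153 142 122 106]
 [ 93 102 116 138 148 149 150 157 165 172 178 181 179 169 164 160 152 145
  136 120 111 102]]
```

Tips are at roughly z 0.073. Go down 6 mm, then close on the bar.

```bash
python3 -m pendant '[{"hand":110,"x":0,"y":0,"z":0.1,"ax":0,"ay":0,"az":0},{"hand":110,"x":0,"y":0,"z":0.1,"ax":0,"ay":0,"az":0},{"hand":255,"x":0,"y":0,"z":0,"ax":0,"ay":0,"az":0},{"hand":255,"x":0,"y":0,"z":0,"ax":0,"ay":0,"az":0},{"hand":255,"x":0,"y":0,"z":0,"ax":0,"ay":0,"az":0},{"hand":255,"x":0,"y":0,"z":0,"ax":0,"ay":0,"az":0},{"hand":255,"x":0,"y":0,"z":0,"ax":0,"ay":0,"az":0},{"hand":255,"x":0,"y":0,"z":0,"ax":0,"ay":0,"az":0},{"hand":255,"x":0,"y":0,"z":0,"ax":0,"ay":0,"az":0}]'
```

```text
time: 22.52
tool_pos: [0.5014, -0.2123, 0.0323]
tool_rot: [[0.968, -0.25, -0.0], [-0.25, -0.968, 0.0], [-0.0, -0.0, -1.0]]
contact_force: [0.1, 1.1, -1.5]
gripper_width: 0.016
gripper_force: 29.9
```

```bash
python3 -m pendant '[{"hand":255,"x":0,"y":0,"z":-0.3,"ax":0,"ay":0,"az":0},{"hand":255,"x":0,"y":0,"z":-0.7,"ax":0,"ay":0,"az":0},{"hand":255,"x":0,"y":0,"z":-1,"ax":0,"ay":0,"az":0},{"hand":255,"x":0,"y":0,"z":-1,"ax":0,"ay":0,"az":0},{"hand":255,"x":0,"y":0,"z":-0.7,"ax":0,"ay":0,"az":-0.5},{"hand":255,"x":0,"y":0,"z":-0.2,"ax":0,"ay":0,"az":-0.8},{"hand":255,"x":0,"y":0,"z":0,"ax":0,"ay":0,"az":-0.7},{"hand":255,"x":0,"y":0,"z":0,"ax":0,"ay":0,"az":-0.4},{"hand":255,"x":0,"y":0,"z":0,"ax":0,"ay":0,"az":0},{"hand":255,"x":0,"y":0,"z":0,"ax":0,"ay":0,"az":0}]'; python3 - <<'E'
from h import *
to([.606,-.0306,.148],-3.5)
E
```

```text
time: 23.78
tool_pos: [0.5012, -0.2125, 0.1493]
tool_rot: [[0.998, -0.061, -0.001], [-0.061, -0.998, 0.0], [-0.001, -0.0, -1.0]]
contact_force: [-0.2, -0.2, -4.5]
gripper_width: 0.0158
gripper_force: 29.9
pos [ 0.5012 -0.2125  0.1493] yaw -3.52 shift [ 3.114 -6.265  0.041] az -0.003
```

```bash
python3 -m pendant '[{"hand":255,"x":0.15,"y":-0.3,"z":0,"ax":0,"ay":0,"az":0},{"hand":255,"x":0.35,"y":-0.7,"z":0,"ax":0,"ay":0,"az":0},{"hand":255,"x":0.45,"y":-0.9,"z":0,"ax":0,"ay":0,"az":0},{"hand":255,"x":0.45,"y":-0.9,"z":0,"ax":0,"ay":0,"az":0},{"hand":255,"x":0.45,"y":-0.9,"z":0,"ax":0,"ay":0,"az":0},{"hand":255,"x":0.45,"y":-0.9,"z":0,"ax":0,"ay":0,"az":0},{"hand":255,"x":0.4,"y":-0.8,"z":0,"ax":0,"ay":0,"az":0},{"hand":255,"x":0.3,"y":-0.6,"z":0,"ax":0,"ay":0,"az":0},{"hand":255,"x":0.11,"y":-0.27,"z":0,"ax":0,"ay":0,"az":0},{"hand":255,"x":0,"y":0,"z":0,"ax":0,"ay":0,"az":0},{"hand":255,"x":0,"y":0,"z":0,"ax":0,"ay":0,"az":0}]'; python3 - <<'E'
from h import *
np.set_printoptions(precision=2,suppress=True,linewidth=220)
to([.606,-.0306,.148],-3.5)
s=cam('side');st=robot.read_state();p=st['tool_pos'];R=st['tool_rot']
z=p[2]-.0323
print('axis rim',proj(s,[p[0],p[1],z]),'lugs',[proj(s,p+R@[d,0,0]-[0,0,.0323-.003]) for d in(.0415,-.0415)],'skirt L/R',[proj(s,p+[d*.981,-d*.19,-.0323+.02]) for d in(-.0375,.0375)])
P=s['pixels'].astype(int)
for v in range(160,206):
    print(v,''.join('b' if q[0]>110 and q[2]<.6*q[0] and q[1]>.5*q[0] else '#' if q.min()>80 else 'r' if q[0]>90 and q[1]<70 else '+' if q.min()>45 else '.' for q in P[v,238:290]))
v=np.arange(170,200); 
E
```

```text
time: 25.15
tool_pos: [0.6055, -0.031, 0.1495]
tool_rot: [[0.998, -0.062, -0.001], [-0.062, -0.998, -0.0], [-0.001, 0.0, -1.0]]
contact_force: [-0.3, 0.3, -3.2]
gripper_width: 0.0155
gripper_force: 29.9
pos [ 0.61 -0.03  0.15] yaw -3.53 shift [ 0.02 -0.01  0.05] az -0.007
axis rim [262.08 190.87] lugs [array([275.31, 188.87]), array([248.77, 191.48])] skirt L/R [array([249.84, 186.29]), array([274.19, 186.08])]
160 +++++++++++.......++...................+++++++++++++
161 +++++++++++.......++.....................+++++++++++
162 +.++++++++++.....++++++++++++............+++++++++++
163 ##++++++++++..++++++++++++++++...........+++++++++++
164 ####++++++++.b+++..+++++++++++++.....+...+++++++++++
165 ####.+++++++..+++++.+++++++++++++....+....++++++++++
166 ###+.+++++++..+++++.+..++++++++++++.......++++++++++
167 ##+..++++++++..+++++++.++++++++++++.......++++++++++
168 #+...+++++++++.++++++#+...................++++++++++
169 +..+++++++++++............................++++++++++
170 ....++++++++++............................++++++++++
171 ......++++++++............................++++++++++
1
[... 1236 characters left out ...]
###+r.++++++++++
194 ++++++++....++####################+r+##rr.++++++++++
195 ++++++++rrrrrrb###################rrr++rr+.+++++++++
196 +++rr###rrrrrrb###################brrrrrrr.+++++++++
197 ++rrr###rb#b+b#####################brrrrrr.+++++++++
198 +++rr++.+########rb###########bb#####rrrrr.+++++++++
199 +++rrrrrrb#####+rrrr#######+rrrrr#####rrrr+.++++++++
200 +++rrrrrrr####brrrrr+#######rrrrrr####rrrrr.++++++++
201 +++rrrrrr+###+rrrrrr#######+rrrrrrr+##rr.rr.++++++++
202 ++.rrrrrrb###rrrrrrr########bbbrrrrrrrrb.br.++++++++
203 ++.rrrrrr###rrrrrb#############rrrrrrr.bbbr.++++++++
204 ++.rrrrrrr##rrrrb###+##########rrrrrrrrrrrr..+++++++
205 ++.rrr.bbbrrrrrrb###+######+###rrrrrrbrrrrrr..++++++
```

The bell's silhouette (skirt columns 249.5–273.7, lugs at 247 and 276) matches the collar's inner edges (249.7–273.8), so it is centred. Lowering.

```bash
python3 -m pendant '[{"hand":255,"x":0,"y":-0.01,"z":0.3,"ax":0,"ay":0,"az":0},{"hand":255,"x":0,"y":0,"z":0.6,"ax":0,"ay":0,"az":0},{"hand":255,"x":0,"y":0,"z":0.6,"ax":0,"ay":0,"az":0},{"hand":255,"x":0,"y":0,"z":0.3,"ax":0,"ay":0,"az":0},{"hand":255,"x":0,"y":0,"z":0.1,"ax":0,"ay":0,"az":0},{"hand":255,"x":0,"y":0,"z":0.1,"ax":0,"ay":0,"az":0},{"hand":255,"x":0,"y":0,"z":0.1,"ax":0,"ay":0,"az":0},{"hand":255,"x":0,"y":0,"z":0.1,"ax":0,"ay":0,"az":0},{"hand":255,"x":0,"y":0,"z":0,"ax":0,"ay":0,"az":0},{"hand":255,"x":0,"y":0,"z":0,"ax":0,"ay":0,"az":0}]'
```

```text
time: 26.45
tool_pos: [0.6061, -0.0301, 0.0836]
tool_rot: [[0.998, -0.061, 0.0], [-0.061, -0.998, -0.0], [0.0, 0.0, -1.0]]
contact_force: [0.2, 0.0, -3.4]
gripper_width: 0.0159
gripper_force: 29.9
```

The rim is already below the lip top with no contact. Continue down to the block.

```bash
python3 -m pendant '[{"hand":255,"x":0,"y":0.01,"z":0.1,"ax":0,"ay":0,"az":0},{"hand":255,"x":0,"y":0,"z":0.1,"ax":0,"ay":0,"az":0},{"hand":255,"x":0,"y":0,"z":0.1,"ax":0,"ay":0,"az":0},{"hand":255,"x":0,"y":0,"z":0.06,"ax":0,"ay":0,"az":0},{"hand":255,"x":0,"y":0,"z":0.03,"ax":0,"ay":0,"az":0},{"hand":255,"x":0,"y":0,"z":0,"ax":0,"ay":0,"az":0},{"hand":255,"x":0,"y":0,"z":0,"ax":0,"ay":0,"az":0}]'
```

```text
time: 27.32
tool_pos: [0.6059, -0.0303, 0.0723]
tool_rot: [[0.998, -0.061, 0.0], [-0.061, -0.998, -0.0], [0.0, -0.0, -1.0]]
contact_force: [-2.5, 0.8, 2.2]
gripper_width: 0.0156
gripper_force: 29.9
```

Seated at 0.0723, exactly as predicted. Twist clockwise by 40° (8.73 units), in two parts.

```bash
python3 -m pendant '[{"hand":255,"x":0,"y":0,"z":0,"ax":0,"ay":0,"az":0.3},{"hand":255,"x":0,"y":0,"z":0,"ax":0,"ay":0,"az":0.6},{"hand":255,"x":0,"y":0,"z":0,"ax":0,"ay":0,"az":0.7},{"hand":255,"x":0,"y":0,"z":0,"ax":0,"ay":0,"az":0.7},{"hand":255,"x":0,"y":0,"z":0,"ax":0,"ay":0,"az":0.7},{"hand":255,"x":0,"y":0,"z":0,"ax":0,"ay":0,"az":0}]' && python3 -c "
from h import *
s=robot.read_state();print(s['wrist_torque'],s['contact_force']);to([.606,-.0303,.0723],-43.5)"
```

```text
time: 28.08
tool_pos: [0.6075, -0.0298, 0.0724]
tool_rot: [[0.955, -0.296, 0.003], [-0.296, -0.955, 0.001], [0.003, -0.002, -1.0]]
contact_force: [1.4, 3.1, 2.0]
gripper_width: 0.0161
gripper_force: 29.9
[ 0.78401109 -0.15275398  0.07612249] [1.37075252 3.06572422 2.02827873]
pos [ 0.6075 -0.0298  0.0724] yaw -17.2 shift [-0.043  0.032  0.003] az 5.738
```

```bash
python3 -m pendant '[{"hand":255,"x":0,"y":0,"z":0,"ax":0,"ay":0,"az":0.6},{"hand":255,"x":0,"y":0,"z":0,"ax":0,"ay":0,"az":0.7},{"hand":255,"x":0,"y":0,"z":0,"ax":0,"ay":0,"az":0.8},{"hand":255,"x":0,"y":0,"z":0,"ax":0,"ay":0,"az":0.8},{"hand":255,"x":0,"y":0,"z":0,"ax":0,"ay":0,"az":0.8},{"hand":255,"x":0,"y":0,"z":0,"ax":0,"ay":0,"az":0.8},{"hand":255,"x":0,"y":0,"z":0,"ax":0,"ay":0,"az":0.7},{"hand":255,"x":0,"y":0,"z":0,"ax":0,"ay":0,"az":0.4},{"hand":255,"x":0,"y":0,"z":0,"ax":0,"ay":0,"az":0},{"hand":255,"x":0,"y":0,"z":0,"ax":0,"ay":0,"az":0},{"hand":255,"x":0,"y":0,"z":0,"ax":0,"ay":0,"az":0}]' && python3 - <<'E'
from h import *
np.set_printoptions(precision=3,suppress=True,linewidth=220)
s=robot.read_state();print(s['wrist_torque'],s['contact_force']);to([.606,-.0303,.0723],-43.5)
t=cam('top');c=cam('side')
im=np.zeros((400,800,3),np.uint8)
for i,(c_,b) in enumerate(((t,(235,155,295,215)),(c,(232,165,292,225)))): im[:,i*400:i*400+400]=cv2.convertScaleAbs(cv2.resize(c_['pixels'][b[1]:b[3],b[0]:b[2]],(400,400),interpolation=cv2.INTER_CUBIC)[:,:,::-1],alpha=1.5)
cv2.imwrite('pics/end.png',im)
E
```

```text
time: 29.45
tool_pos: [0.6071, -0.0301, 0.0724]
tool_rot: [[0.733, -0.68, 0.003], [-0.68, -0.733, 0.0], [0.002, -0.002, -1.0]]
contact_force: [1.7, 3.6, 4.3]
gripper_width: 0.0158
gripper_force: 29.9
[ 0.969 -0.533  0.134] [1.727 3.62  4.328]
pos [ 0.607 -0.03   0.072] yaw -42.87 shift [-0.022  0.029  0.003] az 0.138
```

View pics/end.png

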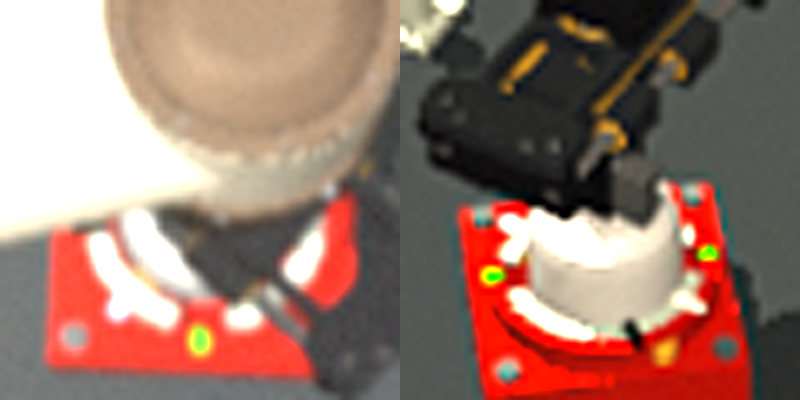

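The side view shows the bell down in the collar, gripped by its bar. The bar points along the white marks at crop (513,235) and (690,295), well short of the black lock mark. Yaw is within about 1° of 40° and the forces are low, so I'm handing in.

```bash
python3 -c "
from cell import robot
print(robot.hand_in())"
```

```text
the job is handed in; nothing more can be done
None
```

I handed the job in at about 29.5 s: the ring is seated in the pocket, and the bell is down in the collar, turned about 39–40° clockwise to the white marks, short of the lock, and still gripped by its bar; the verdict was not shown.

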